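# Load the hotplate from the slide-lid sample box

## Robot

A 6-joint arm with a two-finger parallel gripper is mounted at the origin on a cart in front of the work surface, level with it; the furniture and walls round the work are solid. World frame = base frame: x ahead of the robot, y to its left, z up, the work surface at z = 0. Lengths are in m, angles in rad, forces in N, time in s.
With the tool pointing down it reaches from about 0.35 to 0.975 m from the base axis. Payload 4.9 kg.
Tool frame: the origin (TCP) lies between the finger pads; the fingertips stand 14 mm ahead of it and the grasp point (between the pads) lies 5 mm behind it (manip.finger_overhang is the distance from the TCP to the fingertips, in m); z points along the fingers, y is the line along which they close (so a half turn about z gives the same grasp; the last joint's range is limited). The gripper opens to 85 mm and grips with 20 to 120 N. Pads are 22 mm wide; open, the fingers measure 114 mm over their backs; the gripper's body (76 mm by 85 mm) begins 54 mm behind the grasp point. The pads swing forward as they close: fully open they stand 13 mm farther back than shut.
Start: joints at [-1.345, 0.053, 1.613, -0, 1.476, -0.119], TCP at [0.211, -0.588, 0.245] pointing down, gripper open.
Joint ranges: [-3.01, 3.01], [-1.01, 2.22], [0.06, 2.58], [-1.02, 4.17], [0.09, 2.62], [-3.14, 3.14]. Speed limits (rad/s): [2.57, 2.57, 3.14, 3.14, 3.14, 3.14].

## Interface

Orientations are given as a unit quaternion [w, x, y, z].
In Python, from plant import manip, grab_frame gives the robot as it stands.
- The arm moves only by the tool servo_tool, never from a script. Its argument "deltas" is a list that holds one entry, the list of rows, each a list of 5 numbers: the opening in per cent of the stroke, from 0 (shut) to 100 (fully open), then the shift along the world's x, y, z in m, then the turn about the world's z in degrees. A call has exactly 8 rows; each row shifts and turns the commanded pose from where the row before left it; what a row does not reach is not made up. A row lasts 1/10 s, in which the tool goes at most 50 mm and 8.59 degrees, less where a joint would pass 70% of its speed; a pose out of reach is approached as far as the arm can. A call is refused whole if a number of a shift passes 0.05 or a number of a turn 8.59, either way. A call with a gripper value outside its range is refused whole. The fingers move at their own pace and stop on an object; the grip force is fixed at half the most. Time passes only in rows, so rows that do not move let the fingers close, or fill a call up. It gives the time, the measured TCP pose, the force, the opening and the grip force at its end, in the units of the state.
- manip.state(): the state, without advancing time (a new reading comes with each control period).
- grab_frame(name): name is "side" or "top" or "wrist"; returns a dict with "pixels" (480x640x3 uint8, red, green, blue), "z_map" (480x640 float32, m along the optical axis (not along the pixel's ray), 0 where there is no reading), "fx", "fy", "cx", "cy" (pixels), "dist" ([k1, k2, p1, p2, k3] as OpenCV has them; the pictures are not rectified), "rvec" (rotation vector, rad) and "tvec" (3), from world to camera coordinates, as OpenCV has them; the wrist camera has in their place "T_tool_cam" (4x4, takes a point from camera to tool coordinates, whose origin is the TCP and whose axes are the flange's). Camera axes: x right, y down, z forward; pixel columns grow to the right and rows downward; lengths in m; the calibration is good to about 2 mm. A picture is of the moment at which its call begins: read the wrist's pose just before it.
- manip.job_done(): hands the job in; it is judged then, once.
The state is a dict: "time": time; "joint_pos": joint angles; "joint_vel": joint speeds; "joint_efforts": joint torques, N m; "tool_pos": TCP position; "tool_rot": TCP orientation; "contact_force": force on the tool from outside, world axes, zero at the start; "ft_torque": the same for the moment, N m; "gripper_width": opening from 0.0 (shut) to 1.0 (fully open); "grasp_force": force on a finger pad.
Only numpy, scipy, OpenCV 4.12 (cv2) and the standard library are available. Lean on these libraries where they do the work, as an engineer would, in place of code of your own. Each camera call takes 0.05 s, during which the arm holds its last target. There are 200 camera calls.

## Task

Open the wooden sample box: lift the ridge end of its lid over the end lip, slide the lid out of its grooves and lay it flat on the bench, ridge up. Set all the porcelain pots from the box gently and upright on the hotplate, inside its rim; only then turn the hotplate's selector three clicks clockwise from its end stop. Leave the other things on the bench alone.

Things in the scene. Friction and masses are not known exactly. Their poses are not given: they have to be found in the camera images.
- sample_box: Wooden box with a sliding lid, fixed to the bench: outside 182 long (its x) x 160 wide (its y) x 101 mm high. Origin: centre of its underside, z up. Side walls 6 mm thick reach 101 mm, the +x end wall 88 mm. Inside 170 x 148 mm, floor 6 mm above the bench, where ribs 12 mm high bound four 60 x 60 mm cells. The lid slides out toward the box's own -x, over the lip.
- box_lip (a point): Middle of the top edge of the lip: the box's -x end wall, 6 mm thick, 148 wide, its top 79 mm above the bench, 7 mm above the ledges that the closed lid lies level on. The lid cannot slide out level: its -x end must first be raised 9 to 15 mm, while its +x end stays down, then it is drawn out along its own slope. Axes as the box's.
- box_groove (a point): Middle of the box's grooves, at ledge height (72 mm). Ledges and upper rails stand 8 mm out from the side walls, 132 mm clear between. The rails' underside climbs from 81 mm above the bench at the +x end to 95 mm at the -x end, so the lid can tilt but cannot be lifted straight out. Axes as the box's.
- lid_middle (a point): Middle of the lid's board: loose wooden lid, 167 (x) x 144 (y) x 5 mm, 0.12 kg; axes as the box's when closed, z up through the side with the grip ridge. The ridge on its top runs along the lid's x, 50 long x 14 wide x 25 mm high.
- lid_ridge (a point): Centre of the lid's grip ridge, 43.5 mm toward -x from the lid's middle and 12.5 mm above the board's top; pinch it across its 14 mm (along the lid's y). Same axes as the lid.
- lid_tail (a point): Middle of the lid's +x edge (the end away from the ridge), half-way through the board. Same axes as the lid.
- plate (a point): Centre of the top surface of the hotplate's steel plate, 45 mm above the bench. Axes: x across, z up; the control panel with the dial lies on the -y side. The plate is 160 x 160 mm; a spill rim 6 mm thick and 10 mm high stands round its edge, leaving 148 x 148 mm inside. Fixed to the bench; whole hotplate 160 (x) x 235 mm (y -155 to +80).
- dial (a joint): Angle (rad) of the hotplate's rotary selector on the panel: 0 at its counter-clockwise end stop (off, where it starts), growing clockwise seen from above to 3.14. It has a click every 0.449 rad (25.7 degrees; 0.449 = first click, 1.346 = third) and on release settles into the nearest click; turning it takes less than 0.2 N m.
- dial_bar (a point): Centre of the selector's bar grip, on the turning axis, 57 mm above the bench; the bar is 46 long (this point's y, white pointer line at its +y end) x 12 wide (x) x 22 mm high (top 68 mm above the bench), on a disc 48 mm across. It lies 113 mm from the plate's centre. The point turns with the dial; at 0 its y points to the plate's centre.
- pot_a_middle (a point): Half-way up a white porcelain sample pot with a fixed knobbed lid, one of up to four alike (None: absent): 51 mm across, 60 mm high in all; flat top 38 mm above its foot, then an upright round knob 16 mm across and 22 mm high on its axis. 0.14 kg, z up. Pinch the knob. At the start each stands in a cell of the box, about 43 mm (x) and 34 mm (y) from the box's middle, its foot 6 mm above the bench. This point is 30 mm above its foot.
- pot_b_middle (a point): Half-way up a white porcelain sample pot with a fixed knobbed lid, one of up to four alike (None: absent): 51 mm across, 60 mm high in all; flat top 38 mm above its foot, then an upright round knob 16 mm across and 22 mm high on its axis. 0.14 kg, z up. Pinch the knob. At the start each stands in a cell of the box, about 43 mm (x) and 34 mm (y) from the box's middle, its foot 6 mm above the bench. This point is 30 mm above its foot.
- pot_c_middle (a point): Half-way up a white porcelain sample pot with a fixed knobbed lid, one of up to four alike (None: absent): 51 mm across, 60 mm high in all; flat top 38 mm above its foot, then an upright round knob 16 mm across and 22 mm high on its axis. 0.14 kg, z up. Pinch the knob. At the start each stands in a cell of the box, about 43 mm (x) and 34 mm (y) from the box's middle, its foot 6 mm above the bench. This point is 30 mm above its foot.
- pot_d_middle (a point): Half-way up a white porcelain sample pot with a fixed knobbed lid, one of up to four alike (None: absent): 51 mm across, 60 mm high in all; flat top 38 mm above its foot, then an upright round knob 16 mm across and 22 mm high on its axis. 0.14 kg, z up. Pinch the knob. At the start each stands in a cell of the box, about 43 mm (x) and 34 mm (y) from the box's middle, its foot 6 mm above the bench. This point is 30 mm above its foot.
- clear_spot (a point): Middle of a patch of bench top (z = 0) behind the hotplate, 190 mm along world y and 150 mm along world x, that always starts clear.
- spare_vial_a: Bystander, loose: 23x23x52 mm vial with black cap; origin at the centre of its underside. To be left alone.
- spare_vial_b: Bystander, loose: 23x23x52 mm vial with white cap; origin at the centre of its underside. To be left alone.
- tape: Bystander, loose: roll of tape, 68x68x19 mm; origin at the centre of its underside. To be left alone.
- stoppers: Bystander, loose: small carton, 70x70x32 mm; origin at the centre of its underside. To be left alone.

How it is judged:
By the outcome, as a careful person would: the job done as asked, in the order asked, and still so for the second after the job is handed in, with the robot touching nothing.
Of pot_a, pot_b, pot_c, pot_d only 3 to 4 are there at a start; the rules pass over those that are not, and their reading is None.
At some moment in a run one of lid, pot_a, pot_b, pot_c, pot_d may be knocked a few centimetres aside while the robot is not near it.
It also fails if it takes over 210 s, if anything falls off the work surface, if the arm or the gripper's body presses on something with over 40 N, if the wrist force passes 120 N, or if a joint passes its speed limit or range.

## Working session

There is one attempt and no reset: what is moved stays moved. The work goes in short steps, Python scripts to look and compute and a tool call to move; the robot and the scene stay as the last step left them, time stands still between calls to the robot, and variables do not carry over. Pictures are saved under pics/ and viewed, at most 14 in all, crops included, and the job is handed in when it is done.

Besides the shell and the picture viewer there is one more tool, called after ">>>" in YAML: its name, and indented under it one key for each argument. servo_tool: Moves the arm, as the interface text tells. Its arguments: {"type":"object","properties":{"deltas":{"type":"array"}},"required":["deltas"]}

```bash
mkdir -p pics; ls
cat > h.py <<'E'
import numpy as np, cv2
from plant import manip, grab_frame
from scipy.spatial.transform import Rotation as R
def grab(name, png=None):
    s=manip.state(); f=grab_frame(name)
    K=np.array([[f['fx'],0,f['cx']],[0,f['fy'],f['cy']],[0,0,1.]])
    if name=='wrist':
        q=s['tool_rot']; T=np.eye(4); T[:3,:3]=R.from_quat([q[1],q[2],q[3],q[0]]).as_matrix(); T[:3,3]=s['tool_pos']
        C=T@np.array(f['T_tool_cam'])
    else:
        Rm=cv2.Rodrigues(np.array(f['rvec'],float))[0]; C=np.eye(4); C[:3,:3]=Rm.T; C[:3,3]=-Rm.T@np.array(f['tvec'],float).ravel()
    d=dict(K=K,dist=np.array(f['dist'],float),C=C,z=f['z_map'],im=f['pixels'])
    if png:
        cv2.imwrite('pics/'+png+'.png',f['pixels'][:,:,::-1]); np.savez('pics/'+png+'.npz',**d)
    return d
def load(png): return dict(np.load('pics/'+png+'.npz'))
def ray(d,uv):
    n=cv2.undistortPoints(np.array(uv,float).reshape(-1,1,2),d['K'],d['dist']).reshape(-1,2)
    return np.c_[n,np.ones(len(n))]
def onz(d,uv,z):  # intersect with world plane z
    r=ray(d,uv)@d['C'][:3,:3].T; o=d['C'][:3,3]
    return o+r*((z-o[2])/r[:,2])[:,None]
def cloud(d):
    v,u=np.mgrid[0:480,0:640]; r=ray(d,np.c_[u.ravel(),v.ravel()])
    P=(r*d['z'].reshape(-1,1))@d['C'][:3,:3].T+d['C'][:3,3]
    return P.reshape(480,640,3)
E
python3 - <<'E'
from h import *
for n in('top','side'):
    d=grab(n,n+'0'); print(n,d['C'].round(3).tolist(),d['K'][0,0])
print(manip.state())
E
```

```text
pics
top [[-0.001, -0.994, 0.106, 0.437], [-1.0, 0.004, 0.028, 0.059], [-0.028, -0.106, -0.994, 1.06], [0.0, 0.0, 0.0, 1.0]] 484.509477147045
side [[0.982, -0.098, 0.162, 0.349], [-0.189, -0.514, 0.837, -0.755], [0.002, -0.852, -0.523, 0.591], [0.0, 0.0, 0.0, 1.0]] 503.77078143798815
{'time': 0.1, 'joint_pos': array([-1.34498788e+00,  5.32717017e-02,  1.61415919e+00,  2.14776664e-05,
        1.47600381e+00, -1.18993836e-01]), 'joint_vel': array([-0.00011864, -0.00135163, -0.00392135, -0.00051239,  0.00097577,
       -0.00079043]), 'joint_efforts': array([ 2.57207021e-04, -3.94910395e+01, -3.71360457e+01, -1.21563926e-04,
        3.97393669e-03, -8.36214724e-07]), 'tool_pos': array([ 0.21114446, -0.58768139,  0.24419631]), 'tool_rot': array([-9.20282975e-04,  9.85175453e-01,  1.71547305e-01, -3.84916746e-05]), 'contact_force': array([ 0.03111091, -0.06381749,  0.1926508 ]), 'ft_torque': array([-0.05475484, -0.030594  , -0.00762272]), 'grasp_force': 0.0, 'gripper_width': 1.0002720031089896}
```

View pics/top0.png

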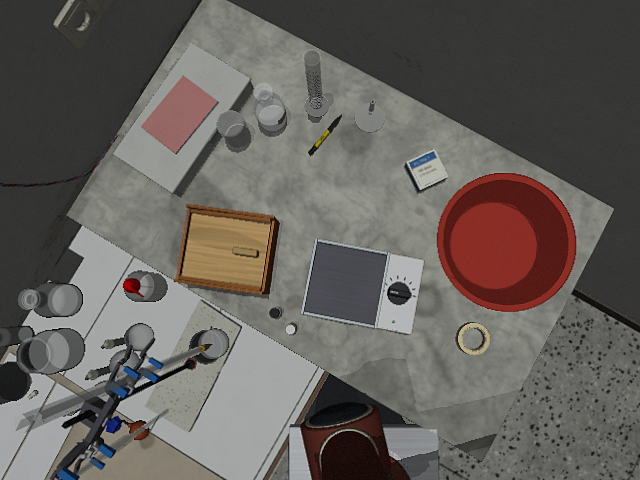

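View pics/side0.png

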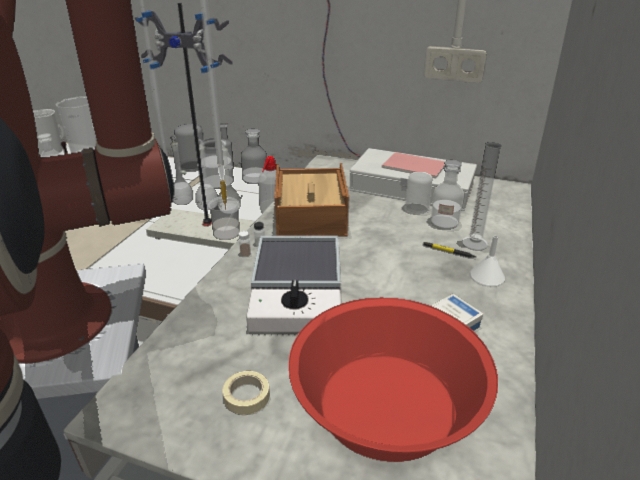

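The top view shows the box centred near (228,250), its ridge end (box -x) facing right (world -y). The hotplate is at (363,285), with the dial at (400,293). The vials are at (275,312) and (291,328), and the bench above the hotplate is clear. Next I'll measure from the depth data and an enlarged crop.

Run:
```python
from h import *
d=load('top0'); P=cloud(d)
im=d['im'][195:345,165:435,::-1]; cv2.imwrite('pics/c1.png',cv2.resize(im,None,fx=2.95,fy=2.95,interpolation=cv2.INTER_CUBIC))
def reg(u0,u1,v0,v1,z0,z1):
    S=P[v0:v1,u0:u1].reshape(-1,3); S=S[(S[:,2]>z0)&(S[:,2]<z1)]; return S
def rect(S,n):
    r=cv2.minAreaRect((S[:,:2]*1000).astype(np.float32)); print(n,len(S),np.round(r[0],1),np.round(r[1],1),round(r[2],2),'z',np.median(S[:,2]).round(4))
rect(reg(165,290,195,305,.092,.108),'boxtop')
rect(reg(225,265,240,262,.094,.108),'ridge')
rect(reg(200,262,215,240,.06,.09),'lidpart')
rect(reg(295,430,230,345,.03,.058),'hotplate')
rect(reg(295,430,230,345,.052,.058),'rim')
rect(reg(380,420,270,315,.062,.072),'dialbar')
for p in [(330,190),(275,312),(291,328)]: print(P[p[1],p[0]].round(3))
```

```text
boxtop 1052 [523.7 284.8] [180.6 158.7] 81.96 z 0.0986
ridge 173 [518.5 242. ] [49.2 14. ] 81.64 z 0.1
lidpart 1381 [569.8 277.2] [129.   50.5] 89.58 z 0.0755
hotplate 8506 [430.7  10.1] [242.1 200.3] 79.18 z 0.0427
rim 633 [452.8  20.4] [199.4 159.9] 78.99 z 0.0536
dialbar 134 [434.9 -71. ] [45.5 12. ] 78.64 z 0.0665
[ 0.662  0.072 -0.001]
[0.395 0.186 0.051]
[0.363 0.152 0.054]
```

View pics/c1.png

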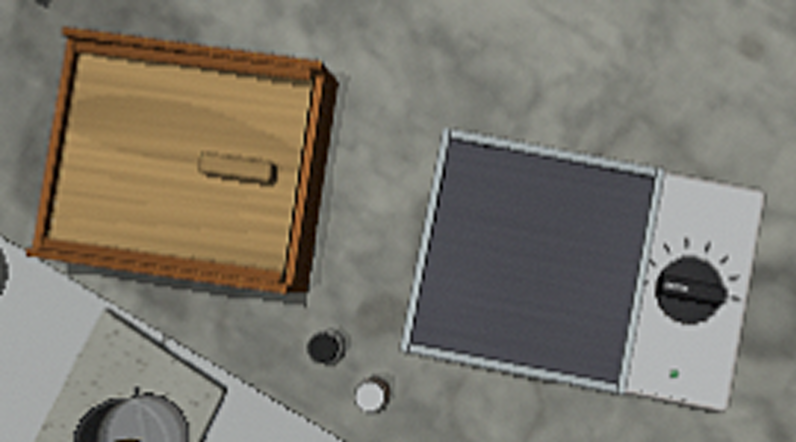

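The crop shows a closed lid, with the ridge at crop (238,168), and a bar-shaped dial whose pointer faces the plate. From this:
- **Box:** centre ≈ (0.524, 0.285), with box +x heading ≈ 81.8°.
- **Ridge:** ≈ (0.5185, 0.242).
- **Dial:** ≈ (0.435, -0.071), with a heading of 78.8°.

I'll move above the ridge.

>>> servo_tool:
  deltas:
    - [[40,0.013,0.035,0.02,2.6],[40,0.013,0.035,0.02,2.6],[40,0.013,0.035,0.02,2.6],[40,0.013,0.035,0.02,2.6],[40,0.013,0.035,0,2.6],[40,0.013,0.035,0,2.6],[40,0.013,0.035,0,2.6],[40,0.013,0.035,0,2.6]]

```text
time: 0.9
tool_pos: [0.3154, -0.3066, 0.3248]
tool_rot: [-0.0, 0.938, 0.347, 0.0]
contact_force: [0.1, -0.1, 0.8]
gripper_width: 0.4
grasp_force: 0.0
```

>>> servo_tool:
  deltas:
    - [[40,0.013,0.035,0,2.6],[40,0.013,0.035,0,2.6],[40,0.013,0.035,0,2.6],[40,0.013,0.035,0,2.6],[40,0.013,0.035,0,2.6],[40,0.013,0.035,0,2.6],[40,0.013,0.035,0,2.6],[40,0.013,0.035,0,2.6]]

```text
time: 1.7
tool_pos: [0.4193, -0.0266, 0.3249]
tool_rot: [-0.0, 0.86, 0.511, -0.0]
contact_force: [1.4, -0.7, -0.1]
gripper_width: 0.4
grasp_force: 0.0
```

>>> servo_tool:
  deltas:
    - [[40,0.012,0.034,0,2.6],[40,0.012,0.034,0,2.6],[40,0.012,0.034,0,2.6],[40,0.012,0.034,0,2.6],[40,0.012,0.034,-0.015,2.6],[40,0.012,0.034,-0.02,2.6],[40,0.012,0.034,-0.02,2.6],[40,0.012,0.032,-0.02,2.6]]

```text
time: 2.5
tool_pos: [0.5152, 0.2434, 0.249]
tool_rot: [-0.0, 0.753, 0.658, -0.0]
contact_force: [0.5, -0.7, 0.1]
gripper_width: 0.402
grasp_force: 0.0
```

```bash
cat >> h.py <<'E'
def st():
    s=manip.state(); q=s['tool_rot']; Rm=R.from_quat([q[1],q[2],q[3],q[0]]).as_matrix()
    print('t%.2f'%s['time'],np.round(s['tool_pos'],4),'yhead',np.degrees(np.arctan2(Rm[1,1],Rm[0,1])).round(2),'F',np.round(s['contact_force'],1),'w',round(s['gripper_width'],3),'gf',round(s['grasp_force'],1),'j6',round(s['joint_pos'][5],2))
def reg(P,m): S=P.reshape(-1,3); return S[m(S)&np.isfinite(S).all(1)]
def rect(S,n=''):
    r=cv2.minAreaRect((S[:,:2]*1000).astype(np.float32)); print(n,len(S),np.round(r[0],1),np.round(r[1],1),round(r[2],2),'z',np.median(S[:,2]).round(4))
E
python3 - <<'E'
from h import *
st(); d=grab('wrist','w1'); P=cloud(d)
X=lambda S,x,y,r:np.hypot(S[:,0]-x,S[:,1]-y)<r
rect(reg(P,lambda S:(S[:,2]>.095)&X(S,.5185,.242,.04)),'ridge')
rect(reg(P,lambda S:(S[:,2]>.088)&X(S,.52,.285,.2)),'box')
d=load('top0');P=cloud(d)
rect(reg(P,lambda S:(S[:,2]>.05)&(S[:,2]<.06)&X(S,.457,.040,.12)&(S[:,1]>-.05)),'rim')
E
```

```text
t2.50 [0.5152 0.2434 0.249 ] yhead -7.7 F [ 0.5 -0.7  0.1] w 0.402 gf 0.0 j6 0.45
ridge 30276 [518.2 240. ] [49.6 80. ] 81.31 z 0.3009
box 66020 [463.2 291. ] [181.8 285.4] 82.12 z 0.2973
rim 834 [455.5  34.7] [171.1 160.2] 78.92 z 0.0531
```

View pics/w1.png

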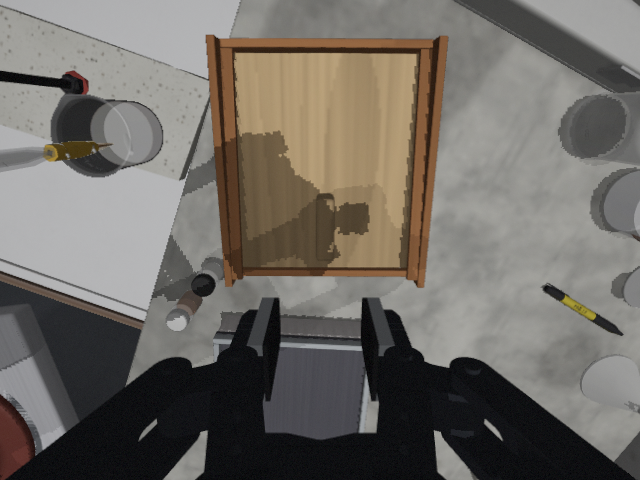

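The wrist view shows the box with the lid closed and the ridge at about (325,228). The fingers got into the fits, so I'll limit the height.

Run:
```python
from h import *
d=load('w1'); P=cloud(d)
X=lambda S,x,y,r:np.hypot(S[:,0]-x,S[:,1]-y)<r
rect(reg(P,lambda S:(S[:,2]>.095)&(S[:,2]<.115)&X(S,.5185,.242,.04)),'ridge')
rect(reg(P,lambda S:(S[:,2]>.092)&(S[:,2]<.115)&X(S,.523,.285,.14)),'box')
S=reg(P,lambda S:(S[:,2]>.07)&(S[:,2]<.085)&X(S,.523,.285,.04));print(np.median(S[:,2]))
```

```text
ridge 1166 [519.1 239.9] [49.7 13.9] 82.15 z 0.1011
box 8967 [524.8 282.5] [181.6 160.9] 82.06 z 0.0997
0.0763936074530665
```

>>> servo_tool:
  deltas:
    - [[40,0.004,-0.003,-0.02,-0.2],[40,0,0,-0.03,0],[40,0,0,-0.03,0],[40,0,0,-0.03,0],[40,0,0,-0.025,0],[40,0,0,-0.015,0],[40,0,0,-0.004,0],[40,0,0,0,0]]

```text
time: 3.35
tool_pos: [0.5192, 0.2388, 0.0962]
tool_rot: [-0.0, 0.755, 0.656, -0.0]
contact_force: [0.5, -0.9, 0.5]
gripper_width: 0.395
grasp_force: 0.0
```

>>> servo_tool:
  deltas:
    - [[0,0,0,0,0],[0,0,0,0,0],[0,0,0,0,0],[0,0,0,0,0],[0,0,0,0,0],[0,0,0,0,0],[0,0,0,0,0],[0,0,0,0,0]]

```text
time: 4.15
tool_pos: [0.52, 0.2394, 0.0983]
tool_rot: [0.0, 0.755, 0.656, 0.001]
contact_force: [-2.5, 0.5, 5.6]
gripper_width: 0.146
grasp_force: 61.3
```

>>> servo_tool:
  deltas:
    - [[0,0,0,0.001,0],[0,0,0,0.001,0],[0,0,0,0.001,0],[0,0,0,0.001,0],[0,0,0,0.001,0],[0,0,0,0.001,0],[0,0,0,0,0],[0,0,0,0,0]]

```text
time: 4.95
tool_pos: [0.5193, 0.2388, 0.1023]
tool_rot: [0.0, 0.755, 0.656, -0.0]
contact_force: [0.7, -0.2, -1.2]
gripper_width: 0.144
grasp_force: 60.4
```

>>> servo_tool:
  deltas:
    - [[0,0,0,0.001,0],[0,0,0,0.001,0],[0,0,0,0.001,0],[0,0,0,0.001,0],[0,0,0,0.001,0],[0,0,0,0,0],[0,0,0,0,0],[0,0,0,0,0]]

```text
time: 5.75
tool_pos: [0.5187, 0.2387, 0.1069]
tool_rot: [-0.0, 0.755, 0.656, -0.001]
contact_force: [-1.9, 0.7, -5.5]
gripper_width: 0.145
grasp_force: 59.7
```

Run:
```python
from h import *
st(); d=grab('wrist','w2'); P=cloud(d)
a=np.radians(82.1); bx=np.array([np.cos(a),np.sin(a)]); by=np.array([-bx[1],bx[0]])
S=reg(P,lambda S:(S[:,2]>.06)&(S[:,2]<.115)); q=S[:,:2]-[.5248,.2825]; x=q@bx; y=q@by
for x0 in range(-88,92,8):
    r=[]
    for (a,b) in((-.06,-.02),(.02,.06)):
        m=(abs(x-x0/1000)<.004)&(y>a)&(y<b)
        r+= [m.sum(), (np.median(S[m,2])*1000).round(1) if m.any() else None]
    print(x0,r)
```

```text
t5.75 [0.5187 0.2387 0.1069] yhead -8.03 F [-1.9  0.7 -5.5] w 0.145 gf 59.7 j6 0.44
-88 [np.int64(0), None, np.int64(0), None]
-80 [np.int64(0), None, np.int64(0), None]
-72 [np.int64(354), np.float64(85.7), np.int64(383), np.float64(85.8)]
-64 [np.int64(1056), np.float64(85.6), np.int64(1111), np.float64(85.7)]
-56 [np.int64(1203), np.float64(85.3), np.int64(1244), np.float64(85.4)]
-48 [np.int64(1351), np.float64(85.0), np.int64(1414), np.float64(85.1)]
-40 [np.int64(1542), np.float64(84.8), np.int64(1504), np.float64(84.9)]
-32 [np.int64(1571), np.float64(84.5), np.int64(1580), np.float64(84.6)]
-24 [np.int64(1654), np.float64(84.2), np.int64(1634), np.float64(84.3)]
-16 [np.int64(1710), np.float64(84.0), np.int64(1717), np.float64(84.1)]
-8 [np.int64(1798), np.float64(83.7), np.int64(1787), np.float64(83.8)]
0 [np.int64(1871), np.float64(83.5), np.int64(1872), np.float64(83.5)]
8 [np.int64(1962), np.float64(83.2), np.int64(1944), np.float64(83.3)]
16 [np.int64(2001), np.float64(82.9), np.int64(2033), np.float64(83.0)]
24 [np.int64(2126), np.float64(82.6), np.int64(2134), np.float64(82.8)]
32 [np.int64(2264), np.float64(82.4), np.int64(2205), np.float64(82.5)]
40 [np.int64(2304), np.float64(82.2), np.int64(2336), np.float64(82.3)]
48 [np.int64(2434), np.float64(81.9), np.int64(2407), np.float64(82.0)]
56 [np.int64(2539), np.float64(81.6), np.int64(2535), np.float64(81.7)]
64 [np.int64(2661), np.float64(81.4), np.int64(2652), np.float64(81.5)]
72 [np.int64(2447), np.float64(81.1), np.int64(2500), np.float64(81.2)]
80 [np.int64(0), None, np.int64(0), None]
88 [np.int64(0), None, np.int64(0), None]
```

View pics/w2.png

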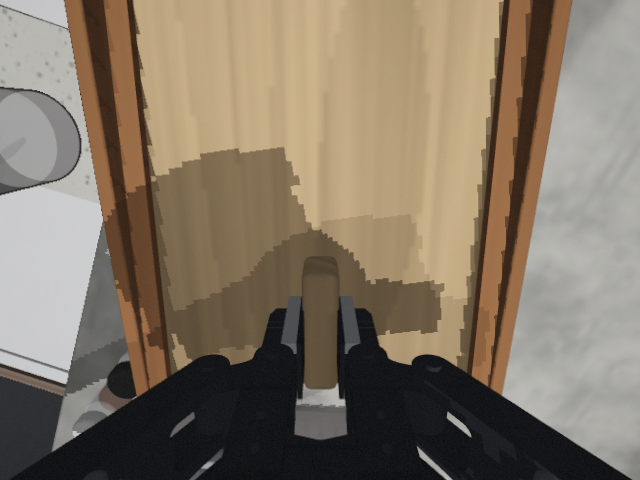

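The lid is sloped 1.85° with its -x end raised about 9 mm, which just clears the lip. I'll lift 3 mm more and draw it out along its slope.

>>> servo_tool:
  deltas:
    - [[0,0,0,0.001,0],[0,0,0,0.001,0],[0,0,0,0.001,0],[0,0,0,0,0],[0,-0.0007,-0.005,0.0003,0],[0,-0.0007,-0.005,0.0003,0],[0,-0.0007,-0.005,0.0003,0],[0,-0.0007,-0.005,0.0003,0]]

```text
time: 6.6
tool_pos: [0.5166, 0.2183, 0.1118]
tool_rot: [0.0, 0.755, 0.656, 0.0]
contact_force: [0.4, 2.4, -6.8]
gripper_width: 0.145
grasp_force: 59.5
```

>>> servo_tool:
  deltas:
    - [[0,-0.0014,-0.01,0.0006,0],[0,-0.0014,-0.01,0.0006,0],[0,-0.0014,-0.01,0.0006,0],[0,-0.0014,-0.01,0.0006,0],[0,-0.0014,-0.01,0.0006,0],[0,-0.0014,-0.01,0.0006,0],[0,-0.0014,-0.01,0.0006,0],[0,-0.0014,-0.01,0.0006,0]]

```text
time: 7.4
tool_pos: [0.5055, 0.1379, 0.1168]
tool_rot: [0.0, 0.755, 0.656, 0.0]
contact_force: [0.5, 0.5, -1.1]
gripper_width: 0.151
grasp_force: 60.1
```

>>> servo_tool:
  deltas:
    - [[0,-0.0016,-0.012,0.0007,0],[0,-0.0016,-0.012,0.0007,0],[0,-0.0016,-0.012,0.0007,0],[0,-0.0016,-0.012,0.0007,0],[0,-0.0016,-0.012,0.0007,0],[0,-0.0016,-0.012,0.0007,0],[0,-0.0016,-0.012,0.0007,0],[0,-0.0016,-0.012,0.0007,0]]

```text
time: 8.2
tool_pos: [0.4923, 0.0418, 0.122]
tool_rot: [-0.0, 0.755, 0.656, 0.0]
contact_force: [0.3, -0.0, -1.2]
gripper_width: 0.146
grasp_force: 60.1
```

Run:
```python
from h import *
st(); d=grab('top','t3'); grab('wrist','w3'); a=d['im'][100:350,150:450,::-1]; cv2.imwrite('pics/c3.png',cv2.resize(a,None,fx=2,fy=2,interpolation=cv2.INTER_CUBIC))
```

```text
t8.20 [0.4923 0.0418 0.122 ] yhead -8.05 F [ 0.3 -0.  -1.2] w 0.146 gf 60.1 j6 0.07
```

View pics/w3.png

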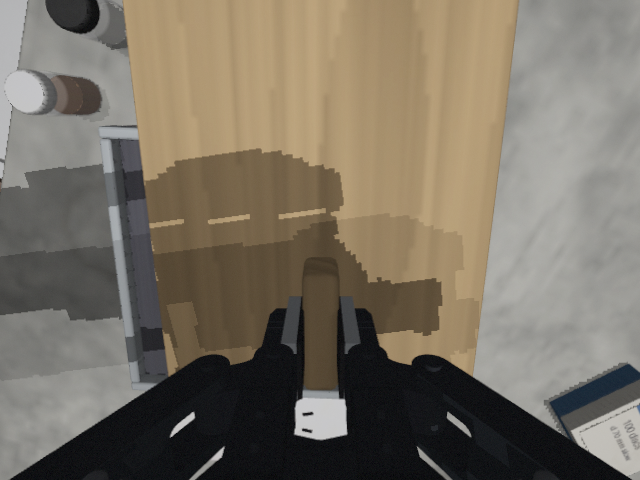

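The lid is out of the grooves, held level above the hotplate. I'll find a free patch behind the hotplate for it.

Run:
```python
from h import *
P=cloud(load('top0')); S=reg(P,lambda S:(S[:,2]>.006)&(S[:,2]<.5)&(S[:,0]>.5)&(S[:,0]<.86)&(S[:,1]>-.2)&(S[:,1]<.26))
H,_,_=np.histogram2d(S[:,0],S[:,1],bins=[np.arange(.5,.861,.02),np.arange(-.2,.261,.02)])
print('cols y -.20..+.26'); 
for i in range(len(H)-1,-1,-1): print('%.2f'%(.5+.02*i),''.join('#' if h>0 else '.' for h in H[i]))
P=cloud(load('w3')); S=reg(P,lambda S:(S[:,2]>.06)&(S[:,2]<.13)&(S[:,0]>.44)&(S[:,0]<.55)&(S[:,1]<.19))
for y0 in np.arange(.05,.19,.02):
    m=abs(S[:,1]-y0)<.01; print(y0.round(2), np.median(S[m,2]).round(4), m.sum())
```

```text
cols y -.20..+.26
0.84 ###....####..####.####.
0.82 ##.....####.##.#..####.
0.80 .......####.##....#####
0.78 ........##...##....##.#
0.76 ..............##......#
0.74 ..#............#.......
0.72 .#####.................
0.70 .#####.................
0.68 #####..................
0.66 .####..................
0.64 #..#...................
0.62 ##.....................
0.60 ##.....................
0.58 ###.....#..........####
0.56 ###................####
0.54 ###.........####...####
0.52 ###....#########...####
0.50 ################...####
0.05 0.0998 12013
0.07 0.0987 12805
0.09 0.0977 13146
0.11 0.0967 14569
0.13 0.0959 16174
0.15 0.095 16510
0.17 0.0946 2337
0.19 nan 0
  return _methods._mean(a, axis=axis, dtype=dtype,
  ret = ret.dtype.type(ret / rcount)
```

>>> servo_tool:
  deltas:
    - [[0,0.01,0,0.01,1],[0,0.025,-0.002,0.005,1],[0,0.025,-0.002,0,1],[0,0.025,-0.002,0,1],[0,0.025,-0.002,0,1],[0,0.025,-0.002,0,1],[0,0.02,0,0,1],[0,0.008,0,0,1]]

```text
time: 9.1
tool_pos: [0.6578, 0.0332, 0.1375]
tool_rot: [0.001, 0.707, 0.708, 0.001]
contact_force: [-0.3, 0.2, -0.8]
gripper_width: 0.145
grasp_force: 60.1
```

>>> servo_tool:
  deltas:
    - [[0,0,0,-0.02,0],[0,0,0,-0.025,0],[0,0,0,-0.02,0],[0,0,0,-0.015,0],[0,0,0,-0.01,0],[0,0,0,-0.006,0],[0,0,0,-0.004,0],[0,0,0,0,0]]

```text
time: 9.9
tool_pos: [0.6557, 0.0328, 0.0371]
tool_rot: [0.0, 0.707, 0.707, 0.0]
contact_force: [-0.2, 0.1, -1.6]
gripper_width: 0.149
grasp_force: 60.2
```

>>> servo_tool:
  deltas:
    - [[0,0,0,-0.003,0],[0,0,0,-0.002,0],[0,0,0,-0.001,0],[0,0,0,-0.001,0],[0,0,0,-0.001,0],[0,0,0,-0.001,0],[0,0,0,0,0],[0,0,0,0,0]]

```text
time: 10.7
tool_pos: [0.6562, 0.0324, 0.0288]
tool_rot: [0.001, 0.707, 0.707, 0.0]
contact_force: [-0.7, -4.1, 4.2]
gripper_width: 0.146
grasp_force: 60.9
```

>>> servo_tool:
  deltas:
    - [[0,0,0,-0.001,0],[0,0,0,-0.001,0],[0,0,0,0,0],[40,0,0,0,0],[40,0,0,0,0],[40,0,0,0,0],[40,0,0,0,0],[40,0,0,0,0]]

```text
time: 11.5
tool_pos: [0.6551, 0.033, 0.0255]
tool_rot: [-0.0, 0.707, 0.707, -0.0]
contact_force: [0.4, -1.0, 0.0]
gripper_width: 0.399
grasp_force: 0.0
```

>>> servo_tool:
  deltas:
    - [[40,0,0,0.01,0],[40,0,0,0.03,0],[40,0,0,0.04,0],[40,0,0,0.04,0],[40,0,0,0.04,0],[40,-0.04,0.02,0.03,0],[40,-0.04,0.02,0.03,0],[40,-0.03,0.02,0,0]]

```text
time: 12.3
tool_pos: [0.5522, 0.0904, 0.2482]
tool_rot: [0.003, 0.708, 0.707, 0.004]
contact_force: [-0.1, 1.2, 1.7]
gripper_width: 0.403
grasp_force: 0.0
```

Run:
```python
from h import *
st(); d=grab('top','t4'); cv2.imwrite('pics/c4.png',cv2.resize(d['im'][100:340,150:450,::-1],None,fx=2.5,fy=2.5,interpolation=cv2.INTER_CUBIC))
```

```text
t12.30 [0.5522 0.0904 0.2482] yhead -0.09 F [-0.1  1.2  1.7] w 0.403 gf 0.0 j6 0.03
```

View pics/c4.png

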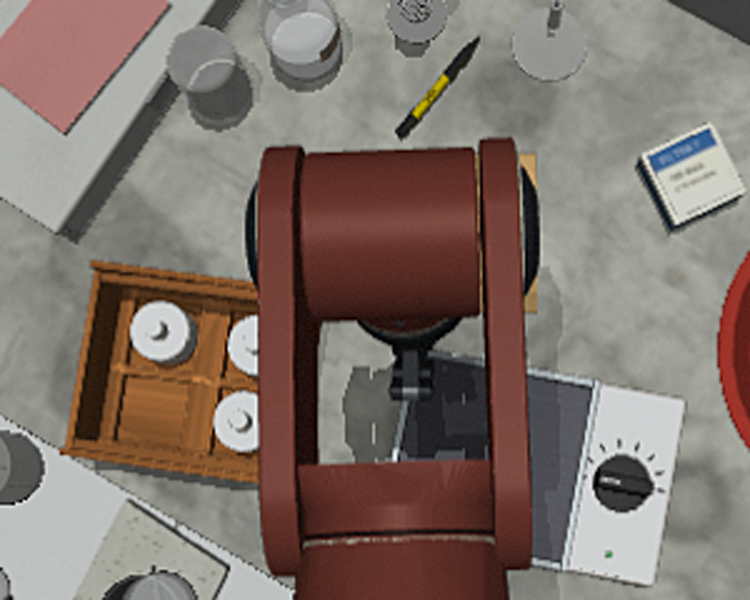

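Three pots are visible: crop (163,332), (250,345) and (240,420). The lid lies on the bench, partly hidden by the arm. I'll go over the box for a close look.

>>> servo_tool:
  deltas:
    - [[40,-0.01,0.02,0.01,0],[40,-0.01,0.02,0.01,0],[40,-0.01,0.02,0.01,0],[40,-0.01,0.02,0.01,0],[40,-0.005,0.02,0.01,0],[40,0,0,0,0],[40,0,0,0,0],[40,0,0,0,0]]

```text
time: 13.15
tool_pos: [0.5061, 0.1892, 0.291]
tool_rot: [-0.0, 0.708, 0.707, -0.001]
contact_force: [0.4, 0.1, -1.1]
gripper_width: 0.401
grasp_force: 0.0
```

```bash
cat >> h.py <<'E'
def knobs(P,cx,cy,z0,z1,rad=.14):
    S=reg(P,lambda S:(S[:,2]>z0)&(S[:,2]<z1)&(np.hypot(S[:,0]-cx,S[:,1]-cy)<rad))
    return S
def clusters(S,n=40):
    g=np.round((S[:,:2]-S[:,:2].min(0))*1000).astype(int); im=np.zeros(g.max(0)+1,np.uint8); im[g[:,0],g[:,1]]=1
    im=cv2.dilate(im,np.ones((3,3),np.uint8)); k,L=cv2.connectedComponents(im); l=L[g[:,0],g[:,1]]
    for i in range(1,k):
        if (l==i).sum()>n:
            (c,r)=cv2.minEnclosingCircle((S[l==i,:2]*1000).astype(np.float32)); print((l==i).sum(),'mid',np.round(S[l==i].mean(0)*1000,1),'circ',np.round(c,1),round(r,1),'zmed',np.median(S[l==i,2]).round(4))
E
python3 - <<'E'
from h import *
st(); d=grab('wrist','w5'); P=cloud(d)
S=knobs(P,.525,.2825,.058,.070); q=S[:,:2]-[.5248,.2825]; a=np.radians(82.1)
x=q@[np.cos(a),np.sin(a)]; y=q@[-np.sin(a),np.cos(a)]
clusters(S[(abs(x)<.08)&(abs(y)<.062)])
rect(reg(P,lambda S:(S[:,2]>.096)&(S[:,2]<.115)&(np.hypot(S[:,0]-.523,S[:,1]-.285)<.14)),'box')
E
```

```text
t13.15 [0.5061 0.1892 0.291 ] yhead -0.09 F [ 0.4  0.1 -1.1] w 0.401 gf 0.0 j6 0.22
242 mid [488.  245.1  65. ] circ [487.8 244.9] 7.9 zmed 0.0651
242 mid [552.3 234.2  64.8] circ [552.8 233.9] 7.9 zmed 0.065
316 mid [564.  317.2  64.9] circ [564.3 317.7] 8.2 zmed 0.0651
box 4449 [523.9 277.2] [170.5 160.9] 82.01 z 0.0999
```

View pics/w5.png

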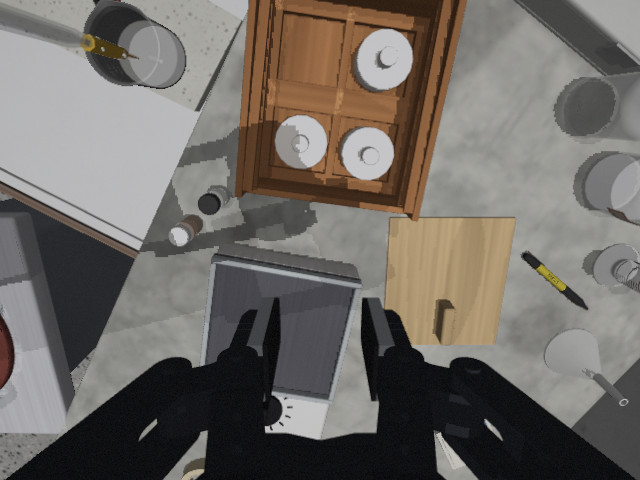

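The wrist view shows three pots with knobs at (300,143), (369,155) and (387,57), and the lid flat with its ridge up at (447,322). The pots are at A (488,245), B (552,234) and C (564,317). I'll fetch A, pinching along the box's x axis.

>>> servo_tool:
  deltas:
    - [[30,-0.003,0.01,0,8.5],[30,-0.003,0.01,0,8.5],[30,-0.003,0.01,0,8.5],[30,-0.003,0.01,0,8.5],[30,-0.003,0.01,0,8.5],[30,-0.003,0.006,0,8.5],[30,0,0,0,8.5],[30,0,0,0,8.5]]

```text
time: 14.0
tool_pos: [0.4882, 0.2453, 0.2908]
tool_rot: [-0.001, 0.189, 0.982, -0.0]
contact_force: [-0.9, 0.8, 0.2]
gripper_width: 0.301
grasp_force: 0.0
```

>>> servo_tool:
  deltas:
    - [[30,0,0,-0.03,7.1],[30,0,0,-0.04,7.1],[30,0,0,-0.04,0],[30,0,0,-0.03,0],[30,0,0,0,0],[30,0,0,0,0],[30,0,0,0,0],[30,0,0,0,0]]

```text
time: 14.8
tool_pos: [0.4897, 0.2463, 0.1543]
tool_rot: [0.002, 0.069, 0.998, 0.001]
contact_force: [0.2, 0.3, -0.5]
gripper_width: 0.303
grasp_force: 0.0
```

Run:
```python
from h import *
st()
P=cloud(load('w5'))
S=reg(P,lambda S:(S[:,2]>.049)&(S[:,2]<.060)&(np.hypot(S[:,0]-.457,S[:,1]-.04)<.125)); rect(S,'rim')
a=np.radians(78.8); q=S[:,:2]-[.457,.04]; u=q@[np.sin(a),-np.cos(a)]; v=q@[np.cos(a),np.sin(a)]
for n,w in(('u',u),('v',v)):
    h,e=np.histogram(w*1000,bins=np.arange(-90,91,3)); print(n,[(int(e[i]),int(h[i])) for i in range(60) if h[i]>60])
```

```text
t14.80 [0.4897 0.2463 0.1543] yhead 82.14 F [ 0.2  0.3 -0.5] w 0.303 gf 0.0 j6 -1.1
rim 2834 [455.7  31.4] [173.8 160.5] 79.14 z 0.0541
u [(-81, 155), (-78, 306), (-75, 253), (72, 175), (75, 350), (78, 242)]
v [(-81, 151), (-78, 212), (69, 79), (72, 398), (75, 592)]
```

>>> servo_tool:
  deltas:
    - [[30,0,0,-0.02,0],[30,0,0,-0.025,0],[30,0,0,-0.02,0],[30,0,0,-0.013,0],[30,0,0,-0.008,0],[30,0,0,-0.003,0],[30,0,0,0,0],[30,0,0,0,0]]

```text
time: 15.6
tool_pos: [0.489, 0.2462, 0.0637]
tool_rot: [0.001, 0.068, 0.998, 0.0]
contact_force: [0.3, 0.4, 0.1]
gripper_width: 0.302
grasp_force: 0.0
```

>>> servo_tool:
  deltas:
    - [[0,0,0,0,0],[0,0,0,0,0],[0,0,0,0,0],[0,0,0,0,0],[0,0,0,0,0],[0,0,0,0,0],[0,0,0,0,0],[0,0,0,0,0]]

```text
time: 16.4
tool_pos: [0.489, 0.2461, 0.0637]
tool_rot: [0.001, 0.068, 0.998, 0.0]
contact_force: [-0.6, -1.9, 6.5]
gripper_width: 0.153
grasp_force: 58.6
```

>>> servo_tool:
  deltas:
    - [[0,0,0,0.01,0],[0,0,0,0.025,0],[0,0,0,0.035,0],[0,0,0,0.035,0],[0,0,0,0.025,0],[0,0,0,0.006,0],[0,-0.005,-0.015,0,0],[0,-0.01,-0.0275,0,0]]

```text
time: 17.2
tool_pos: [0.4719, 0.203, 0.1966]
tool_rot: [-0.002, 0.067, 0.998, -0.0]
contact_force: [0.0, -0.4, -0.9]
gripper_width: 0.155
grasp_force: 58.7
```

>>> servo_tool:
  deltas:
    - [[0,-0.01,-0.0275,0,0],[0,-0.01,-0.0275,0,0],[0,-0.01,-0.0275,0,0],[0,-0.0096,-0.025,0,0],[0,-0.005,-0.0155,0,0],[0,0,0,0,0],[0,0,0,-0.03,0],[0,0,0,-0.03,0]]

```text
time: 18.0
tool_pos: [0.4284, 0.0805, 0.1374]
tool_rot: [0.0, 0.069, 0.998, 0.0]
contact_force: [-0.5, 0.6, -0.8]
gripper_width: 0.16
grasp_force: 58.8
```

>>> servo_tool:
  deltas:
    - [[0,0,0,-0.012,0],[0,0,0,-0.008,0],[0,0,0,-0.006,0],[0,0,0,-0.003,0],[0,0,0,-0.002,0],[0,0,0,-0.001,0],[0,0,0,0,0],[0,0,0,0,0]]

```text
time: 18.8
tool_pos: [0.4289, 0.0804, 0.1071]
tool_rot: [0.0, 0.068, 0.998, 0.0]
contact_force: [0.0, 0.8, -0.4]
gripper_width: 0.153
grasp_force: 58.8
```

>>> servo_tool:
  deltas:
    - [[0,0,0,-0.001,0],[0,0,0,-0.001,0],[0,0,0,-0.001,0],[0,0,0,-0.0005,0],[0,0,0,-0.0005,0],[0,0,0,0,0],[0,0,0,0,0],[0,0,0,0,0]]

```text
time: 19.6
tool_pos: [0.4287, 0.0804, 0.1028]
tool_rot: [0.0, 0.068, 0.998, -0.0]
contact_force: [-0.8, -0.7, 0.9]
gripper_width: 0.153
grasp_force: 59.1
```

>>> servo_tool:
  deltas:
    - [[30,0,0,0,0],[30,0,0,0,0],[30,0,0,0,0],[30,0,0,0,0],[30,0,0,0.02,0],[30,0,0,0.04,0],[30,0,0,0.04,0],[30,0,0,0,0]]

```text
time: 20.4
tool_pos: [0.4321, 0.0806, 0.2096]
tool_rot: [0.006, 0.068, 0.998, 0.001]
contact_force: [0.1, -0.9, 0.7]
gripper_width: 0.301
grasp_force: 0.0
```

Run:
```python
from h import *
st()
for n in('top','side'):
    d=grab(n,n+'6'); P=cloud(d); print(n)
    S=knobs(P,.525,.2825,.056,.070); q=S[:,:2]-[.5248,.2825]; a=np.radians(82.1)
    x=q@[np.cos(a),np.sin(a)]; y=q@[-np.sin(a),np.cos(a)]
    clusters(S[(abs(x)<.08)&(abs(y)<.062)],10)
    print('plate');clusters(knobs(P,.457,.04,.075,.11,.1),10)
    print('lid'); S=reg(P,lambda S:(S[:,2]>.02)&(S[:,2]<.04)&(np.hypot(S[:,0]-.655,S[:,1]-.03)<.05))
    if len(S): rect(S)
```

```text
t20.40 [0.4321 0.0806 0.2096] yhead 82.16 F [ 0.1 -0.9  0.7] w 0.301 gf 0.0 j6 -1.42
top
40 mid [551.4 235.8  63.8] circ [552.7 236.3] 7.7 zmed 0.0642
49 mid [562.7 320.   63.7] circ [563. 321.] 8.1 zmed 0.0639
plateTraceback (most recent call last):
  File "<stdin>", line 8, in <module>
  File "h.py", line 37, in clusters
    g=np.round((S[:,:2]-S[:,:2].min(0))*1000).astype(int); im=np.zeros(g.max(0)+1,np.uint8); im[g[:,0],g[:,1]]=1
                        ~~~~~~~~~~~^^^
    return umr_minimum(a, axis, None, out, keepdims, initial, where)
ValueError: zero-size array to reduction operation minimum which has no identity
```

B and C haven't moved (the top camera reads about 2 mm high in y). Fetching B.

>>> servo_tool:
  deltas:
    - [[30,0.01,0.0136,0,0],[30,0.02,0.025,0,0],[30,0.025,0.03,0,0],[30,0.025,0.03,0,0],[30,0.025,0.03,0,0],[30,0.0188,0.025,0,0],[30,0,0,0,0],[30,0,0,-0.02,0]]

```text
time: 21.25
tool_pos: [0.5536, 0.2348, 0.1838]
tool_rot: [0.001, 0.068, 0.998, 0.0]
contact_force: [0.4, 0.2, 0.2]
gripper_width: 0.305
grasp_force: 0.0
```

>>> servo_tool:
  deltas:
    - [[30,0,0,-0.03,0],[30,0,0,-0.03,0],[30,0,0,-0.025,0],[30,0,0,-0.02,0],[30,0,0,-0.01,0],[30,0,0,-0.003,0],[30,0,0,0,0],[30,0,0,0,0]]

```text
time: 22.05
tool_pos: [0.5532, 0.2342, 0.0659]
tool_rot: [0.001, 0.068, 0.998, 0.0]
contact_force: [-0.1, 0.2, 0.2]
gripper_width: 0.298
grasp_force: 0.0
```

>>> servo_tool:
  deltas:
    - [[30,0,0,-0.002,0],[30,0,0,0,0],[0,0,0,0,0],[0,0,0,0,0],[0,0,0,0,0],[0,0,0,0,0],[0,0,0,0,0],[0,0,0,0,0]]

```text
time: 22.85
tool_pos: [0.5529, 0.2342, 0.0634]
tool_rot: [0.001, 0.068, 0.998, 0.0]
contact_force: [-0.5, -0.9, 5.3]
gripper_width: 0.157
grasp_force: 59.0
```

>>> servo_tool:
  deltas:
    - [[0,0,0,0.01,0],[0,0,0,0.025,0],[0,0,0,0.035,0],[0,0,0,0.035,0],[0,0,0,0.025,0],[0,0,0,0.006,0],[0,-0.005,-0.015,0,0],[0,-0.009,-0.0275,0,0]]

```text
time: 23.65
tool_pos: [0.537, 0.1911, 0.1963]
tool_rot: [-0.002, 0.067, 0.998, -0.001]
contact_force: [0.1, -1.9, -1.3]
gripper_width: 0.156
grasp_force: 58.6
```

>>> servo_tool:
  deltas:
    - [[0,-0.009,-0.0275,0,0],[0,-0.009,-0.0275,0,0],[0,-0.009,-0.0275,0,0],[0,-0.009,-0.027,0,0],[0,-0.005,-0.015,0,0],[0,0,0,0,0],[0,0,0,-0.03,0],[0,0,0,-0.03,0]]

```text
time: 24.45
tool_pos: [0.4981, 0.0675, 0.1384]
tool_rot: [0.001, 0.068, 0.998, 0.0]
contact_force: [0.5, 0.7, -1.6]
gripper_width: 0.155
grasp_force: 58.7
```

Same descent as for A.

>>> servo_tool:
  deltas:
    - [[0,0,0,-0.012,0],[0,0,0,-0.008,0],[0,0,0,-0.006,0],[0,0,0,-0.003,0],[0,0,0,-0.002,0],[0,0,0,-0.001,0],[0,0,0,0,0],[0,0,0,0,0]]

```text
time: 25.25
tool_pos: [0.4977, 0.067, 0.1071]
tool_rot: [0.0, 0.068, 0.998, 0.0]
contact_force: [0.4, 0.2, -0.6]
gripper_width: 0.158
grasp_force: 58.7
```

>>> servo_tool:
  deltas:
    - [[0,0,0,-0.001,0],[0,0,0,-0.001,0],[0,0,0,-0.001,0],[0,0,0,-0.0005,0],[0,0,0,-0.0005,0],[0,0,0,0,0],[0,0,0,0,0],[0,0,0,0,0]]

```text
time: 26.05
tool_pos: [0.4974, 0.067, 0.1027]
tool_rot: [0.0, 0.068, 0.998, -0.0]
contact_force: [-0.4, -0.8, -1.2]
gripper_width: 0.153
grasp_force: 58.7
```

>>> servo_tool:
  deltas:
    - [[0,0,0,-0.0005,0],[0,0,0,-0.0003,0],[0,0,0,0,0],[30,0,0,0,0],[30,0,0,0,0],[30,0,0,0,0],[30,0,0,0,0],[30,0,0,0.02,0]]

```text
time: 26.85
tool_pos: [0.495, 0.0671, 0.1189]
tool_rot: [-0.003, 0.068, 0.998, -0.0]
contact_force: [0.0, 0.5, -0.8]
gripper_width: 0.301
grasp_force: 0.0
```

>>> servo_tool:
  deltas:
    - [[30,0,0,0.04,0],[30,0,0,0.04,0],[30,0,0,0.02,0],[30,-0.02,0,0,0],[30,-0.03,0,0,0],[30,-0.03,0,0,0],[30,0,0,0,0],[30,0,0,0,0]]

```text
time: 27.65
tool_pos: [0.4175, 0.0671, 0.222]
tool_rot: [0.001, 0.068, 0.998, 0.0]
contact_force: [0.2, 0.3, 0.2]
gripper_width: 0.298
grasp_force: 0.0
```

```bash
sed -i 's/^def clusters(S,n=40):/&\n    if len(S)<3: return print("none")/' h.py
cat >> h.py <<'E'
def survey(n,tag):
    d=grab(n,tag); P=cloud(d); print(n)
    S=knobs(P,.525,.2825,.056,.070); q=S[:,:2]-[.5248,.2825]; a=np.radians(82.1)
    x=q@[np.cos(a),np.sin(a)]; y=q@[-np.sin(a),np.cos(a)]
    print('box');clusters(S[(abs(x)<.08)&(abs(y)<.062)],10)
    print('plate');clusters(knobs(P,.457,.04,.09,.11,.1),10)
    print('lid'); S=reg(P,lambda S:(S[:,2]>.02)&(S[:,2]<.04)&(np.hypot(S[:,0]-.655,S[:,1]-.03)<.05))
    if len(S): rect(S)
E
python3 - <<'E'
from h import *
st()
survey('top','t7'); survey('side','s7')
E
```

```text
t27.65 [0.4175 0.0671 0.222 ] yhead 82.16 F [0.2 0.3 0.2] w 0.298 gf 0.0 j6 -1.45
top
box
48 mid [562.8 320.3  63.3] circ [563.  320.9] 7.8 zmed 0.0634
plate
49 mid [497.2  69.1 102.5] circ [497.6  69.5] 7.7 zmed 0.1027
lid
 160 [653.8  35.8] [49.9 14.2] 89.45 z 0.027
side
box
38 mid [563.8 314.1  62.9] circ [564.3 315.3] 8.3 zmed 0.0639
plate
83 mid [426.5  75.3 100.1] circ [427.   77.9] 9.8 zmed 0.1017
78 mid [496.4  62.7 100.3] circ [496.4  65.2] 8.4 zmed 0.1011
lid
 143 [655.4  31.8] [52.1 13.8] 88.66 z 0.0297
```

C is unmoved, and A, B and the lid are where I left them. Fetching C.

>>> servo_tool:
  deltas:
    - [[30,0.01,0.02,0,0],[30,0.02,0.035,0,0],[30,0.025,0.04,0,0],[30,0.025,0.04,0,0],[30,0.025,0.04,0,0],[30,0.025,0.04,0,0],[30,0.0166,0.0353,0,0],[30,0,0,0,0]]

```text
time: 28.55
tool_pos: [0.5658, 0.3212, 0.2199]
tool_rot: [-0.001, 0.067, 0.998, 0.0]
contact_force: [0.1, -0.6, -0.8]
gripper_width: 0.298
grasp_force: 0.0
```

>>> servo_tool:
  deltas:
    - [[30,0,0,-0.03,0],[30,0,0,-0.035,0],[30,0,0,-0.03,0],[30,0,0,-0.02,0],[30,0,0,-0.012,0],[30,0,0,0,0],[30,0,0,0,0],[30,0,0,0,0]]

```text
time: 29.35
tool_pos: [0.5652, 0.3178, 0.0968]
tool_rot: [0.001, 0.068, 0.998, 0.001]
contact_force: [0.4, -1.1, 0.3]
gripper_width: 0.299
grasp_force: 0.0
```

>>> servo_tool:
  deltas:
    - [[30,-0.001,0,-0.015,0],[30,0,0,-0.012,0],[30,0,0,-0.006,0],[30,0,0,0,0],[30,0,0,0,0],[0,0,0,0,0],[0,0,0,0,0],[0,0,0,0,0]]

```text
time: 30.15
tool_pos: [0.5632, 0.3175, 0.0622]
tool_rot: [0.0, 0.068, 0.998, 0.0]
contact_force: [0.1, 0.5, 0.3]
gripper_width: 0.161
grasp_force: 58.5
```

>>> servo_tool:
  deltas:
    - [[0,0,0,0,0],[0,0,0,0,0],[0,0,0,0,0],[0,0,0,0.015,0],[0,0,0,0.03,0],[0,0,0,0.04,0],[0,0,0,0.04,0],[0,0,0,0.025,0]]

```text
time: 30.95
tool_pos: [0.564, 0.3177, 0.2168]
tool_rot: [0.002, 0.068, 0.998, 0.001]
contact_force: [0.4, -0.1, -1.9]
gripper_width: 0.159
grasp_force: 58.6
```

>>> servo_tool:
  deltas:
    - [[0,-0.006,-0.017,0,0],[0,-0.013,-0.035,0,0],[0,-0.013,-0.035,0,0],[0,-0.013,-0.035,0,0],[0,-0.013,-0.035,0,0],[0,-0.013,-0.035,0,0],[0,-0.013,-0.035,0,0],[0,-0.013,-0.035,0,0]]

```text
time: 31.75
tool_pos: [0.4651, 0.0541, 0.2125]
tool_rot: [0.0, 0.068, 0.998, -0.0]
contact_force: [-0.5, -0.1, -0.8]
gripper_width: 0.159
grasp_force: 58.8
```

>>> servo_tool:
  deltas:
    - [[0,-0.01,-0.028,0,0],[0,-0.0055,-0.0145,0,0],[0,0,0,0,0],[0,0,0,-0.03,0],[0,0,0,-0.03,0],[0,0,0,-0.025,0],[0,0,0,-0.01,0],[0,0,0,0,0]]

```text
time: 32.55
tool_pos: [0.4495, 0.0135, 0.1155]
tool_rot: [-0.002, 0.068, 0.998, 0.0]
contact_force: [-0.5, 0.8, -1.5]
gripper_width: 0.159
grasp_force: 58.9
```

>>> servo_tool:
  deltas:
    - [[0,0.001,0,-0.006,0],[0,0,0,-0.003,0],[0,0,0,-0.002,0],[0,0,0,-0.001,0],[0,0,0,-0.001,0],[0,0,0,0,0],[0,0,0,0,0],[0,0,0,0,0]]

```text
time: 33.35
tool_pos: [0.4515, 0.0128, 0.1039]
tool_rot: [0.0, 0.068, 0.998, -0.0]
contact_force: [0.3, -0.2, -1.8]
gripper_width: 0.156
grasp_force: 58.9
```

>>> servo_tool:
  deltas:
    - [[0,0,0,-0.001,0],[0,0,0,-0.0005,0],[0,0,0,-0.0005,0],[0,0,0,-0.0003,0],[0,0,0,0,0],[0,0,0,0,0],[0,0,0,0,0],[0,0,0,0,0]]

```text
time: 34.15
tool_pos: [0.4515, 0.0128, 0.1015]
tool_rot: [0.0, 0.068, 0.998, -0.0]
contact_force: [0.1, 0.1, -0.4]
gripper_width: 0.16
grasp_force: 58.9
```

>>> servo_tool:
  deltas:
    - [[30,0,0,0,0],[30,0,0,0,0],[30,0,0,0,0],[30,0,0,0,0],[30,0,0,0.02,0],[30,0,0,0.04,0],[30,0,0,0.04,0],[30,0,0,0.04,0]]

```text
time: 34.95
tool_pos: [0.4512, 0.0129, 0.2429]
tool_rot: [-0.0, 0.068, 0.998, -0.0]
contact_force: [0.6, 0.4, 0.0]
gripper_width: 0.299
grasp_force: 0.0
```

>>> servo_tool:
  deltas:
    - [[30,-0.002,-0.01,0.01,-8.5],[30,-0.002,-0.02,0,-8.5],[30,-0.002,-0.02,0,-8.5],[30,-0.002,-0.02,0,-8.5],[30,-0.002,-0.02,0,-8.5],[30,-0.002,-0.02,0,-8.5],[30,-0.002,-0.02,0,-8.5],[30,-0.002,-0.02,0,-8.5]]

```text
time: 35.75
tool_pos: [0.4353, -0.138, 0.2516]
tool_rot: [0.0, 0.617, 0.787, 0.0]
contact_force: [0.1, -0.1, -0.3]
gripper_width: 0.3
grasp_force: 0.0
```

>>> servo_tool:
  deltas:
    - [[30,0,-0.02,0,-8.5],[30,0,0,0,-8.5],[30,0,0,0,-8.3],[30,0,0,0,0],[30,0,0,0,0],[30,0,0,0,0],[30,0,0,0,0],[30,0,0,0,0]]

```text
time: 36.55
tool_pos: [0.4355, -0.1571, 0.2515]
tool_rot: [0.0, 0.772, 0.635, -0.0]
contact_force: [-0.2, -0.8, 0.1]
gripper_width: 0.295
grasp_force: 0.0
```

Run:
```python
from h import *
st(); survey('wrist','w8'); P=cloud(load('w8'))
rect(reg(P,lambda S:(S[:,2]>.063)&(S[:,2]<.075)&(np.hypot(S[:,0]-.435,S[:,1]+.0725)<.03)),'bar')
survey('top','t8')
```

```text
t36.55 [ 0.4355 -0.1571  0.2515] yhead -11.09 F [-0.2 -0.8  0.1] w 0.295 gf 0.0 j6 -0.31
wrist
box
none
plate
none
lid
bar 935 [435.1 -73.9] [44.9 11.9] 78.37 z 0.0677
top
box
none
plate
51 mid [427.4  82.  103. ] circ [427.5  81.9] 7.5 zmed 0.1029
53 mid [453.2  15.8 102.8] circ [453.3  15.6] 7.8 zmed 0.1033
48 mid [497.3  69.1 103.1] circ [497.5  69.1] 7.7 zmed 0.1029
lid
 162 [653.9  35.7] [50.1 15. ] 88.63 z 0.0274
```

View pics/w8.png

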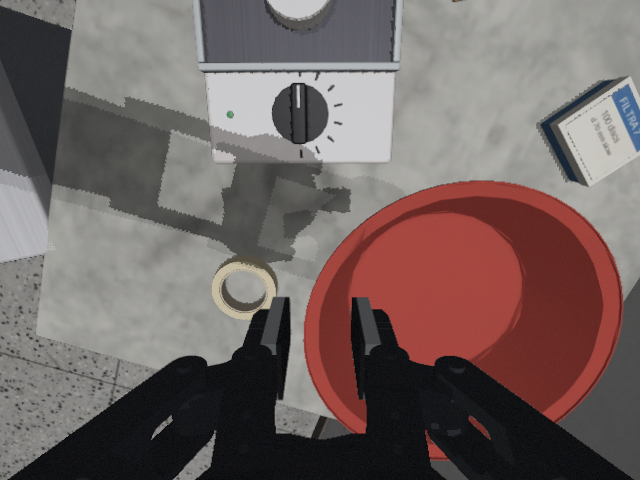

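The wrist view shows the dial at (300,112) with its pointer up toward the plate, in the off position. Three pots are on the plate and the box is empty. I'll check camera clearance before lowering.

Run:
```python
from h import *
C=load('w8')['C'];print(C[:3,3]-manip.state()['tool_pos'])
P=cloud(load('top0'));S=reg(P,lambda S:(np.hypot(S[:,0]-.5,S[:,1]+.28)<.2)&(S[:,2]>.08)&(S[:,2]<.3)&(S[:,1]<-.1));print(S.max(0),S.min(0))
```

```text
[0.01625005 0.0782686  0.12808126]
[ 0.67844587 -0.14402093  0.09135966] [ 0.39757941 -0.42567011  0.08000574]
```

>>> servo_tool:
  deltas:
    - [[30,0,0.02,0,0],[30,0,0.03,0,0],[30,-0.0005,0.024,0,0],[30,0,0.01,-0.01,-0.4],[30,0,0,-0.03,0],[30,0,0,-0.035,0],[30,0,0,-0.035,0],[30,0,0,0,0]]

```text
time: 37.45
tool_pos: [0.431, -0.0721, 0.1354]
tool_rot: [-0.005, 0.775, 0.632, -0.003]
contact_force: [-0.3, 0.3, -0.1]
gripper_width: 0.302
grasp_force: 0.0
```

>>> servo_tool:
  deltas:
    - [[30,0,0,-0.03,0],[30,0,0,-0.025,0],[30,0,0,-0.015,0],[30,0,0,-0.005,0],[30,0,0,0,0],[30,0,0,0,0],[30,0,0,0,0],[30,0,0,0,0]]

```text
time: 38.25
tool_pos: [0.4357, -0.0735, 0.0677]
tool_rot: [0.001, 0.775, 0.632, 0.001]
contact_force: [0.3, 0.5, -0.2]
gripper_width: 0.301
grasp_force: 0.0
```

>>> servo_tool:
  deltas:
    - [[0,0,0,0,0],[0,0,0,0,0],[0,0,0,0,0],[0,0,0,0,0],[0,0,0,0,0],[0,0,0,0,0],[0,0,0,0,0],[0,0,0,0,0]]

```text
time: 39.05
tool_pos: [0.4346, -0.0731, 0.0674]
tool_rot: [-0.001, 0.775, 0.633, -0.001]
contact_force: [-4.7, 1.2, 6.7]
gripper_width: 0.121
grasp_force: 60.1
```

Gripped. Now I'll turn 77° clockwise.

>>> servo_tool:
  deltas:
    - [[0,0,0,0,-5.5],[0,0,0,0,-5.5],[0,0,0,0,-5.5],[0,0,0,0,-5.5],[0,0,0,0,-5.5],[0,0,0,0,-5.5],[0,0,0,0,-5.5],[0,0,0,0,0]]

```text
time: 39.85
tool_pos: [0.4346, -0.0731, 0.0674]
tool_rot: [-0.0, 0.94, 0.341, -0.001]
contact_force: [-5.2, 0.4, 7.6]
gripper_width: 0.124
grasp_force: 60.1
```

>>> servo_tool:
  deltas:
    - [[0,0,0,0,-5.5],[0,0,0,0,-5.5],[0,0,0,0,-5.5],[0,0,0,0,-5.5],[0,0,0,0,-5.5],[0,0,0,0,-5.5],[0,0,0,0,-5.6],[0,0,0,0,0]]

```text
time: 40.65
tool_pos: [0.4346, -0.0732, 0.0674]
tool_rot: [-0.0, 1.0, 0.011, -0.001]
contact_force: [-5.2, 0.6, 7.0]
gripper_width: 0.12
grasp_force: 60.1
```

>>> servo_tool:
  deltas:
    - [[0,0,0,0,0],[0,0,0,0,0],[30,0,0,0,0],[30,0,0,0,0],[30,0,0,0,0],[30,0,0,0,0],[30,0,0,0,0],[30,0,0,0,0]]

```text
time: 41.45
tool_pos: [0.435, -0.0732, 0.0665]
tool_rot: [-0.0, 1.0, 0.012, -0.0]
contact_force: [0.2, 0.5, 0.2]
gripper_width: 0.302
grasp_force: 0.0
```

>>> servo_tool:
  deltas:
    - [[30,0,0,0.015,0],[30,0,0,0.03,0],[30,0,0,0.04,0],[30,0,0,0.04,0],[30,-0.02,-0.02,0.04,0],[30,-0.03,-0.04,0.03,0],[30,0,-0.05,0,0],[30,0,-0.04,0,0]]

```text
time: 42.25
tool_pos: [0.3892, -0.2197, 0.2597]
tool_rot: [0.002, 1.0, 0.012, 0.002]
contact_force: [0.4, 0.0, -0.1]
gripper_width: 0.297
grasp_force: 0.0
```

Run:
```python
from h import *
st(); survey('top','t9'); d=load('t9'); P=cloud(d)
rect(reg(P,lambda S:(S[:,2]>.061)&(S[:,2]<.075)&(np.hypot(S[:,0]-.435,S[:,1]+.0725)<.03)),'bar')
cv2.imwrite('pics/c9.png',cv2.resize(d['im'][130:350,170:440,::-1],None,fx=2.7,fy=2.7,interpolation=cv2.INTER_CUBIC))
```

```text
t42.25 [ 0.3892 -0.2197  0.2597] yhead -88.67 F [ 0.4  0.  -0.1] w 0.297 gf 0.0 j6 0.87
top
box
none
plate
52 mid [427.5  81.9 102.9] circ [427.5  81.9] 7.5 zmed 0.1027
54 mid [453.1  15.9 102.4] circ [453.1  15.7] 7.8 zmed 0.1025
48 mid [497.3  69.1 103. ] circ [497.7  69. ] 7.9 zmed 0.1032
lid
 161 [654.3  35.7] [50.  14.1] 89.67 z 0.0275
bar 134 [435.1 -70.9] [43.1 12.4] 3.3 z 0.0663
```

View pics/c9.png

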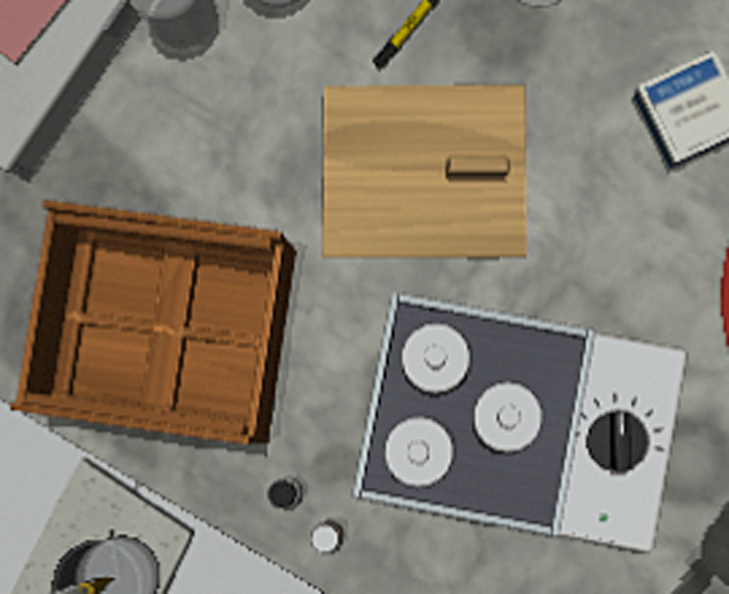

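The top view shows everything in place: the lid flat with its ridge up at (424,170), the three pots upright inside the rim, and the bar turned about 76°, which is the third click. Nothing else has moved.

```bash
python3 -c "
from plant import manip
print(manip.job_done())"
```

```text
the job is handed in; nothing more can be done
None
```

The job is handed in: the lid lies flat on the bench ridge up, all three pots present stand upright on the hotplate inside its rim, and the selector was then turned to the third click (bar measured about 76° round, third click 77°).

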